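Clock a round plug to the index mark and clamp it

ROBOT

A 6-joint arm with a two-finger parallel gripper is mounted at the origin on the work surface. World frame = base frame: x ahead of the robot, y to its left, z up, the work surface at z = 0. Lengths are in m, angles in rad, forces in N, time in s.
With the tool pointing down it reaches from about 0.3 to 0.775 m from the base axis. Payload 14.6 kg.
Tool frame: the origin (TCP) lies at the very end of the fingers, on their centre line; the grasp point (between the pads) lies 19 mm behind it; x points along the fingers, y is the direction in which the jaws open and shut, and the axes are right-handed (so a half turn about x gives the same grasp; the last joint's range is limited). The gripper opens to 94 mm and grips with 3 to 60 N. Pads are 16 mm wide; open, the fingers measure 119 mm over their backs; the gripper's body (75 mm by 177 mm) begins 78 mm behind the grasp point.
Start: joints at [1.134, 0.3, 1.521, -0, 1.321, -0.067], TCP at [0.199, 0.513, 0.205] pointing down, gripper open.
Joint ranges: [-3.03, 3.03], [-0.79, 2.21], [0.23, 2.52], [-1.04, 4.18], [0, 3.07], [-2.55, 2.55]. Speed limits (rad/s): [2.22, 2.22, 2.57, 3.14, 3.14, 3.14].

INTERFACE

Orientations are given as [roll, pitch, yaw] about the fixed x, y, z axes, in that order (R = Rz(yaw) Ry(pitch) Rx(roll)).
In Python, from station import ctrl, viewer, hand_in gives the robot as it stands. The module is installed in compiled form; this text tells all that it offers.
- The arm moves only by the tool play_rows, never from a script. Its argument "deltas" is a list that holds one entry, the list of rows, each a list of 7 numbers: the shift along the tool's x, y, z in mm, then the turn, a rotation vector about the tool's x, y, z in rad, then the finger opening in mm, from 0 to 94. In form: [[[dx, dy, dz, ax, ay, az, gripper], ...]]. A call has 1 to 10 rows; each row shifts and turns the commanded pose from where the row before left it, along the tool's axes as they then stand; what a row does not reach is not made up. A row lasts 1/10 s, in which the tool goes at most 50 mm and 8.59 degrees, less where a joint would pass 70% of its speed; a pose out of reach is approached as far as the arm can. A call with a gripper value outside its range is refused whole. The fingers move at their own pace and stop on an object; "grip_force" is the grip in N (left out, the last holds). Time passes only in rows, so rows that do not move let the fingers close. It gives the time, the measured TCP pose, the force and the opening at its end, in the units of the state.
- ctrl.get_obs(): the state, without advancing time (a new reading comes with each control period).
- viewer.camera(name): name is "scene" or "side" or "wrist"; returns a dict with "img" (384x512x3 uint8, red, green, blue), "fx", "fy", "cx", "cy" (pixels), "distortion" ([k1, k2, p1, p2, k3] as OpenCV has them; the pictures are not rectified), "rvec" (rotation vector, rad) and "tvec" (3), from world to camera coordinates, as OpenCV has them. Camera axes: x right, y down, z forward; pixel columns grow to the right and rows downward; lengths in m; the calibration is good to about 2 mm. A picture is of the moment at which its call begins. There is no depth.
- hand_in(): hands the job in, once; it reports no verdict.
The state is a dict: "time_s": time; "qpos": joint angles; "joint_vel": joint speeds; "tau": joint torques, N m; "ee_pos": TCP position; "eef_rot": TCP orientation; "force": force on the tool from outside, world axes, zero at the start; "moment": the same for the moment, N m; "grip_width": finger opening in m.
Only numpy, scipy, OpenCV 4.12 (cv2) and the standard library are available. Lean on these libraries where they do the work, as an engineer would, in place of code of your own. Each camera call takes 0.05 s, during which the arm holds its last target.

TASK

Turn the round metal plug in its cup until its red key points squarely at the white mark on the black index ring, without lifting it out of the cup. Then push the red-ended clamp lever down until it snaps over and stays down by itself, leaving the plug seated and still on the mark. Leave the screwdriver, the brass nut and the small blue plug beside the jig where they are.

Things in the scene. Friction and masses are not known exactly. Their poses are not given: they have to be found in the camera images.
- jig: jig fixed to the table: aluminium plate 130 x 270 x 12 mm with a round grey cup (outer diameter 60, bore 42, floor 20 and rim 42 mm above the table) and, towards its -y, a blue clamp block (46 mm wide, 81 to 107 mm from the cup axis, 71 mm tall) with a red-ended lever. Origin: on the cup axis, at table height; z up
- index_ring: flat black ring 108 mm across, fixed round the foot of the cup, top 18 mm above the table, with fine grey ticks and one broad white mark (20 x 10 mm, 33 to 53 mm from the axis). Origin: on the cup axis, 12 mm above the table; its x axis points along the white mark, z up. Set at a different angle each time; it does not turn
- mark (a point): point on the white mark, 37 mm from the cup axis, 18 mm above the table
- plug: round metal plug, 74 mm tall, 0.13 to 0.25 kg, standing in the cup with 1 mm play; turns freely. Skirt 40 mm across, 26 high, in the cup; dark flange 54 mm across from 26 to 32 mm; knurled barrel 28 mm across from 32 to 74 mm, to be gripped above 36 mm. Red key on the flange. Origin: on its axis at the underside, 20 mm above the table; z up, x towards the key
- key (a point): outer end of the plug's red key (9 mm wide, 24 to 34 mm above the plug's underside), 37 mm from the plug's axis; it starts at least 0.8 rad off the mark, either way round
- lever_pad (a point): centre of the top of the red pad (30 x 36 mm) at the end of the clamp lever, 66 mm from the hinge; about 106 mm above the table with the lever up, 72 mm when down. Press here from above
- lever_hinge (a point): the lever's hinge axis (along the jig's x), 94 mm from the cup axis, 62 mm above the table
- clamp_lever (a joint): sprung lever, rad: 0 = up (0.60 above level, rests there by its spring), 0.56 = down at its stop. Over-centre: springs back up if let go before about 0.4, beyond that it snaps down and stays. About 4 N at the red pad starts it down, less further on. Going down it drives a rubber-tipped plunger against the plug's flange, clamping it
- screwdriver: loose screwdriver, green handle, 170 mm, lying beside the jig; leave alone
- locknut: loose brass ring nut, 44 mm across, 10 mm high, beside the jig; leave alone
- spare_plug: a different, smaller blue plug without a key, 34 mm across, 42 mm tall, standing beside the jig; leave alone
There are look-alikes about, which are no part of the job. What is shaped like the plug but green or orange is not meant.

How it is judged:
On the way, in this order (a step that is already met when the one before it is completed fails the run):
1. the key points at the white mark (within 0.14 rad) while the clamp lever is still up (angle between the x axis of plug and the x axis of index_ring, either way round below 0.14 rad and horizontal distance between key and mark below 0.02 m and z of plug in the frame of jig below 0.023 m and value of joint clamp_lever below 0.15 rad), for 0.2 s.
2. the clamp lever is pushed over, with the key on the mark (angle between the x axis of plug and the x axis of index_ring, either way round below 0.14 rad and horizontal distance between key and mark below 0.02 m and value of joint clamp_lever above 0.48 rad), for 0.2 s.
At the end, for the whole second after the job is handed in: the plug stands upright (within 0.06 rad), down in the cup and at rest, its red key within 0.14 rad of the white mark, and the clamp lever stays down by itself (beyond 0.48 rad) (all of step 2 and z of plug in the frame of jig below 0.023 m and horizontal distance between plug and jig below 0.004 m and angle between plug's own z axis and vertical below 0.06 rad and linear speed of plug below 0.02 m/s); the robot touches nothing.
It fails at once if the plug is lifted more than 15 mm off the cup's floor (z of plug in the frame of jig above 0.035 m).
It fails at once if the screwdriver, the brass nut or the blue plug is moved more than 30 mm (distance of any of screwdriver, locknut, spare_plug from where it was at the start of the episode above 0.03 m).
It also fails if it takes over 58 s, if anything falls off the work surface, if the arm or the gripper's body presses on something with over 40 N, if the wrist force passes 120 N, or if a joint passes its speed limit or range.

## Working session

There is one attempt and no reset: what is moved stays moved. The work goes in short steps, Python scripts to look and compute and a tool call to move; the robot and the scene stay as the last step left them, time stands still between calls to the robot, and variables do not carry over. Pictures are saved under pics/ and viewed, and the job is handed in when it is done.

Besides the shell and the picture viewer there is one more tool, called after ">>>" in YAML: its name, and indented under it one key for each argument. play_rows: Moves the arm, as the interface text tells. Its arguments: {"type":"object","properties":{"deltas":{"type":"array","items":{"type":"array","items":{"type":"array","items":{"type":"number"}}}},"grip_force":{"type":"number"}},"required":["deltas"]}

```bash
mkdir -p pics; cat > h.py <<'E'
import numpy as np, cv2
from station import ctrl, viewer, hand_in
def cam(n):
    c=viewer.camera(n); c['K']=np.array([[c['fx'],0,c['cx']],[0,c['fy'],c['cy']],[0,0,1.]])
    c['d']=np.array(c['distortion'],float); c['R']=cv2.Rodrigues(np.array(c['rvec'],float))[0]; c['t']=np.array(c['tvec'],float).reshape(3)
    return c
def ray(c,px,z):
    p=cv2.undistortPoints(np.array(px,float).reshape(-1,1,2),c['K'],c['d']).reshape(-1,2)
    d=np.c_[p,np.ones(len(p))]@c['R']; o=-c['R'].T@c['t']
    return o+d*((z-o[2])/d[:,2])[:,None]
def proj(c,P):
    return cv2.projectPoints(np.array(P,float).reshape(-1,1,3),np.array(c['rvec'],float),c['t'],c['K'],c['d'])[0].reshape(-1,2)
def save(c,n):
    cv2.imwrite('pics/'+n+'.png',c['img'][:,:,::-1])
E
python3 - <<'E'
from h import *
for n in ['scene','side','wrist']:
    c=cam(n); save(c,n+'0'); print(n,-c['R'].T@c['t'],c['R'][2])
print(ctrl.get_obs())
E
```

```text
scene [0.80998694 0.48274253 0.56409452] [-0.38226105 -0.60798824 -0.69586405]
side [ 0.22502625 -0.36377135  0.55844094] [ 0.49114985  0.58344285 -0.64681239]
wrist [0.12327135 0.54307157 0.38381922] [ 0.25839263 -0.1016225  -0.96068003]
{'time_s': 0.15, 'qpos': array([ 1.13438866e+00,  3.00336756e-01,  1.52141056e+00,  2.41618403e-05,
        1.32071424e+00, -6.65863145e-02]), 'joint_vel': array([ 0.00031027, -0.00187857, -0.0020293 ,  0.00033988,  0.00012391,
       -0.00136368]), 'tau': array([ 1.52151002e-03, -5.31950176e+01, -3.52827609e+01,  7.08782952e-02,
        2.35392671e-02, -8.69595715e-05]), 'ee_pos': array([0.19870503, 0.51264448, 0.20503216]), 'eef_rot': array([-1.66431236,  1.56992711, -2.0341397 ]), 'force': array([-0.10833915,  0.77056522,  0.33382055]), 'moment': array([-0.01990591,  0.03098226,  0.03779453]), 'grip_width': 0.09399714610372222}
```

View pics/scene0.png

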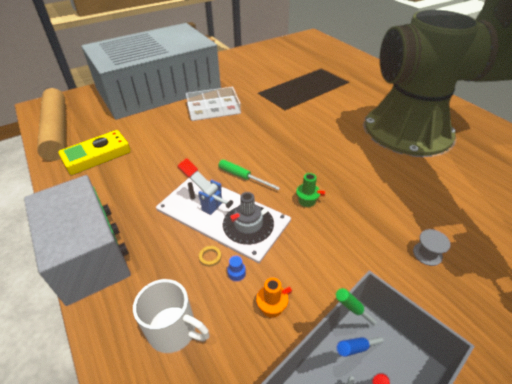

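View pics/side0.png

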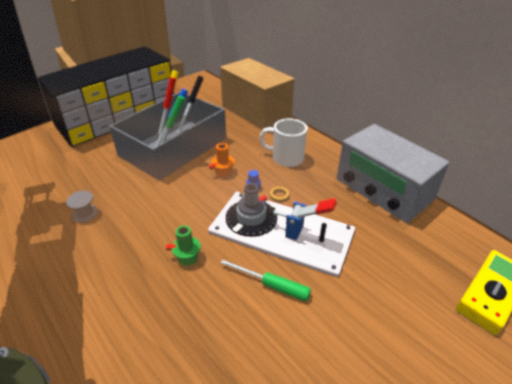

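View pics/wrist0.png

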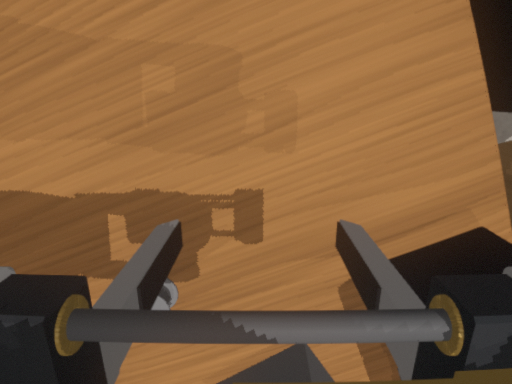

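```bash
python3 - <<'E'
from h import *
a=cv2.imread('pics/scene0.png')[145:290,140:330]; b=cv2.imread('pics/side0.png')[160:310,195:365]
cv2.imwrite('pics/sc1.png',cv2.resize(a,(760,580),interpolation=cv2.INTER_CUBIC))
cv2.imwrite('pics/si1.png',cv2.resize(b,(680,600),interpolation=cv2.INTER_CUBIC))
E
```

```text
(no output)
```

View pics/sc1.png

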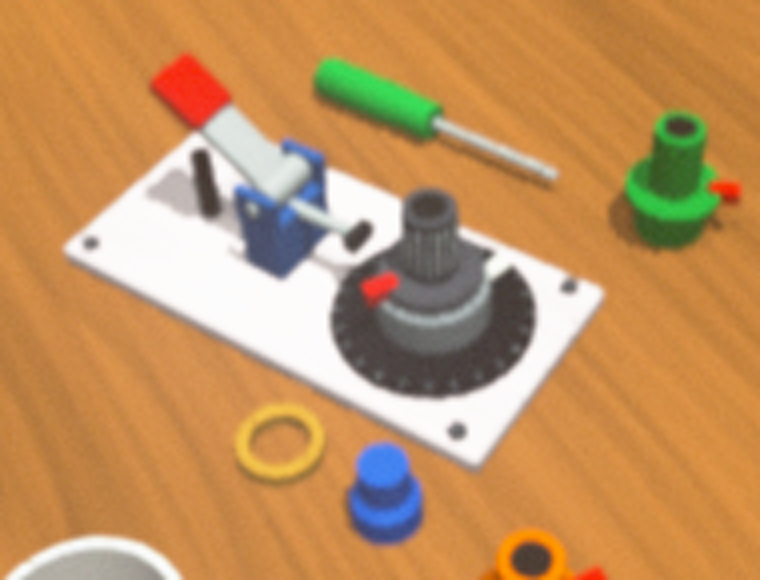

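View pics/si1.png

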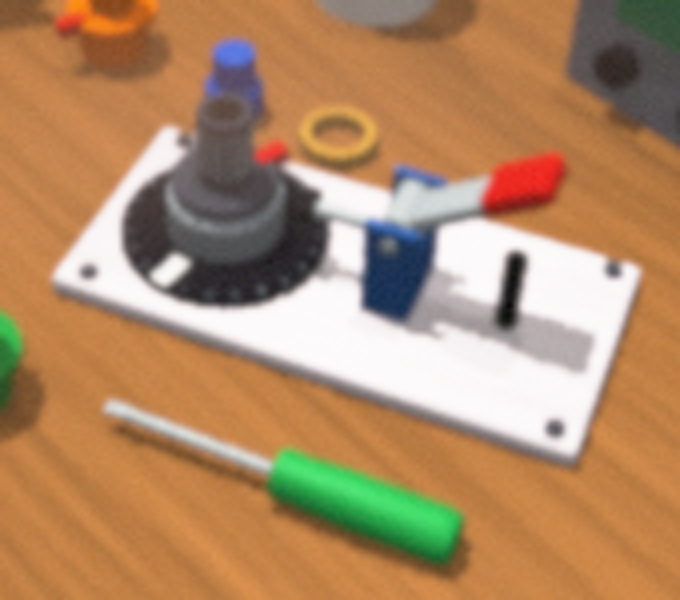

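```bash
cat > m.py <<'E'
from h import *
def blob(img,m,box):
    z=np.zeros(m.shape,np.uint8); x0,y0,x1,y1=box; z[y0:y1,x0:x1]=m[y0:y1,x0:x1]*255
    n,l,s,c=cv2.connectedComponentsWithStats(z)
    return [(s[i][4],s[i][:4].tolist(),c[i].round(1).tolist(),(l==i)) for i in np.argsort(-s[1:,4])+1][:3]
E
python3 - <<'E'
from m import *
S=cam('scene'); D=cam('side')
def red(c): i=c['img'].astype(int); return (i[...,0]>130)&(i[...,1]<75)&(i[...,2]<75)
for n,c,kb,pb in (('scene',S,(225,205,245,225),(170,150,205,182)),('side',D,(255,190,270,204),(310,195,340,218))):
    for nm,b in(('key',kb),('pad',pb)):
        r=blob(c['img'],red(c),b)
        for q in r[:2]: print(n,nm,q[:3],'z.052',ray(c,q[2],.052).round(4),'z.106',ray(c,q[2],.104).round(4))
i=D['img'].astype(int); w=(i.min(2)>150)
for q in blob(i,w,(230,221,245,234)): print('mark',q[:3],ray(D,q[2],.018).round(4))
# plate corners
for n,c,px in (('scene',S,[(156.5,207),(259.5,261.5),(290.5,218)]),('side',D,[(209,231),(338,274.5),(354,228),(237,192)])): print(n,ray(c,px,.012).round(4))
# barrel top
for n,c,px in (('scene',S,(140+429/4,145+205/4)),('side',D,(195+225/4,160+108/4))): print(n,'barreltop',ray(c,px,.094).round(4))
E
```

```text
scene key (np.int32(42), [230, 214, 9, 7], [233.6, 216.7]) z.052 [[0.6109 0.0652 0.052 ]] z.106 [[0.6311 0.1076 0.104 ]]
scene pad (np.int32(201), [178, 159, 19, 18], [186.9, 167.4]) z.052 [[ 0.6269 -0.1254  0.052 ]] z.106 [[ 0.6455 -0.0636  0.104 ]]
side key (np.int32(16), [260, 197, 6, 3], [262.8, 198.1]) z.052 [[0.6094 0.0635 0.052 ]] z.106 [[0.57   0.0196 0.104 ]]
side pad (np.int32(194), [316, 199, 20, 15], [326.1, 205.5]) z.052 [[ 0.6914 -0.0341  0.052 ]] z.106 [[ 0.6435 -0.068   0.104 ]]
side pad (np.int32(1), [325, 212, 1, 1], [325.0, 212.0]) z.052 [[ 0.6756 -0.0454  0.052 ]] z.106 [[ 0.6294 -0.078   0.104 ]]
mark (np.int32(64), [230, 224, 12, 10], [235.5, 228.5]) [[0.5341 0.0582 0.018 ]]
scene [[ 0.7243 -0.0842  0.012 ]
 [ 0.6098  0.1587  0.012 ]
 [ 0.4955  0.1013  0.012 ]]
side [[ 0.4927  0.0911  0.012 ]
 [ 0.6073 -0.1452  0.012 ]
 [ 0.7212 -0.0901  0.012 ]
 [ 0.6092  0.1494  0.012 ]]
scene barreltop [[0.5793 0.0676 0.094 ]]
side barreltop [[0.5817 0.0665 0.094 ]]
```

```bash
python3 - <<'E'
from m import *
from scipy.spatial.transform import Rotation as Ro
o=ctrl.get_obs(); R=Ro.from_euler('xyz',o['eef_rot']).as_matrix(); print(R.round(3))
p=o['ee_pos']; ax=np.array([.5805,.067])
print('tool y ang',np.degrees(np.arctan2(R[1,1],R[0,1])))
S=cam('scene'); D=cam('side')
# plunger tip triangulation
def rd(c,px):
    a=cv2.undistortPoints(np.array([[px]],float),c['K'],c['d'])[0,0]; d=np.r_[a,1]@c['R']; return -c['R'].T@c['t'], d/np.linalg.norm(d)
def tri(a,b):
    o1,d1=rd(S,a);o2,d2=rd(D,b); A=np.c_[d1,-d2]; s=np.linalg.lstsq(A,o2-o1,rcond=None)[0]; P,Q=o1+s[0]*d1,o2+s[1]*d2; return (P+Q)/2,np.linalg.norm(P-Q)
print('plunger',tri((229.2,204),(274.5,211.5)))
print('key',tri((233.6,216.7),(262.8,198.1)))
# ring outline check: expected circle vs dark, mark scene
for n,c in(('scene',S),('side',D)):
    th=np.radians(np.arange(0,360,10)); im=c['img'][:,:,::-1].copy(); im=cv2.resize(im,None,fx=5,fy=5,interpolation=cv2.INTER_CUBIC)
    def dr(P,col):
        for q in proj(c,P): cv2.circle(im,tuple(int(v) for v in (q+.5)*5),2,col,-1)
    dr([[ax[0]+.054*np.cos(t),ax[1]+.054*np.sin(t),.018] for t in th],(0,255,0))
    dr([[ax[0]+.027*np.cos(t),ax[1]+.027*np.sin(t),.052] for t in th],(255,255,0))
    dr([[ax[0]+.014*np.cos(t),ax[1]+.014*np.sin(t),.094] for t in th],(0,255,255))
    for a in (-169,): dr([[ax[0]+r*np.cos(np.radians(a)),ax[1]+r*np.sin(np.radians(a)),.018] for r in(.033,.043,.053)],(0,0,255))
    dr([[ax[0]+r*np.cos(np.radians(-5)),ax[1]+r*np.sin(np.radians(-5)),.054] for r in(.027,.032,.037)],(255,0,0))
    x,y=proj(c,[[*ax,.05]])[0]*5; x,y=int(x),int(y)
    cv2.imwrite(f'pics/{n}2.png',im[y-250:y+250,x-300:x+300])
E
```

```text
[[-0.     0.361  0.932]
 [-0.     0.932 -0.361]
 [-1.    -0.    -0.   ]]
tool y ang 68.8120090251672
plunger (array([0.6016651 , 0.02380688, 0.04749401]), np.float64(0.005770323891635869))
key (array([0.61037502, 0.06436649, 0.0508731 ]), np.float64(0.00017579444898533448))
```

View pics/scene2.png

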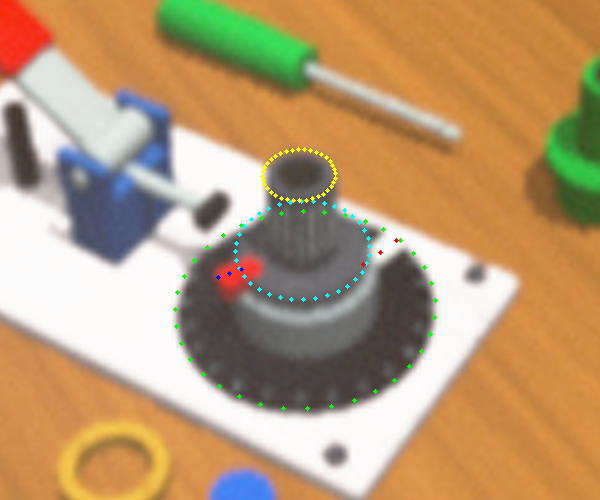

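View pics/side2.png

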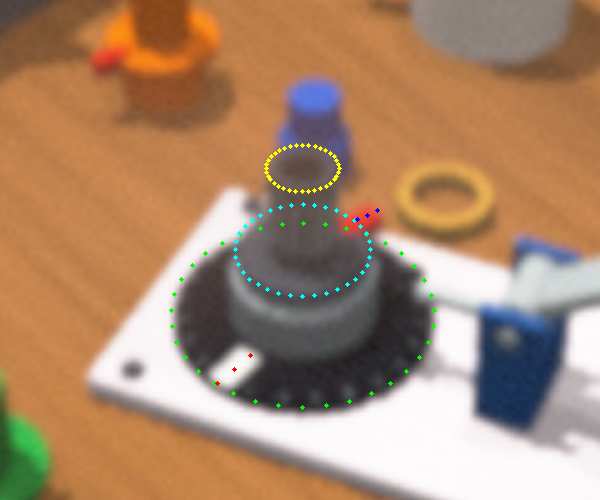

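>>> play_rows:
  deltas:
    - [[0,-18.5,34.4,0,0,0,94],[0,-18.5,34.4,0,0,0,94],[0,-18.5,34.4,0,0,0,80],[0,-18.5,34.4,0,0,0,60],[0,-18.5,34.4,0,0,0,50],[0,-18.5,34.4,0,0,0,50],[0,-18.5,34.4,0,0,0,50],[0,-18.5,34.4,0,0,0,50],[0,-18.5,34.4,0,0,0,50],[0,-18.5,34.4,0,0,0,50]]
  grip_force: 25

```text
time_s: 1.35
ee_pos: [0.4535, 0.2146, 0.2056]
eef_rot: [0.781, 1.57, 0.411]
force: [-0.6, 0.2, -0.5]
grip_width: 0.0501
```

>>> play_rows:
  deltas:
    - [[0,-18.5,34.4,0,0,0,50],[0,-18.5,34.4,0,0,0,50],[0,-18.5,34.4,0,0,0,50],[0,-18.5,34.4,0,0,0,50],[0,-18.5,34.4,0,0,0,50],[0,0,0,-0.125,0,0,50],[0,0,0,-0.125,0,0,50],[0,0,0,-0.12,0,0,50],[0,0,0,0,0,0,50],[0,0,0,0,0,0,50]]

```text
time_s: 2.35
ee_pos: [0.5796, 0.0676, 0.2054]
eef_rot: [-2.959, 1.571, -2.962]
force: [0.2, 0.5, -0.1]
grip_width: 0.0501
```

```bash
python3 - <<'E'
from h import *
from scipy.spatial.transform import Rotation as Ro
w=cam('wrist'); save(w,'w1'); o=ctrl.get_obs(); R=Ro.from_euler('xyz',o['eef_rot']).as_matrix()
print(R.round(3),o['ee_pos'],o['qpos'],o['grip_width'],o['time_s'])
print('err tool mm',R.T@(np.array([.5805,.067,.062])-o['ee_pos'])*1000)
E
```

```text
[[-0.     0.003  1.   ]
 [-0.     1.    -0.003]
 [-1.    -0.    -0.   ]] [0.57957383 0.06763897 0.20542619] [ 5.34180598e-02  3.74892675e-01  1.42129620e+00 -9.46740823e-06
  1.34544937e+00 -1.51436063e+00] 0.05029769457821552 2.4
err tool mm [143.42615303  -0.63448469   0.93454958]
```

View pics/w1.png

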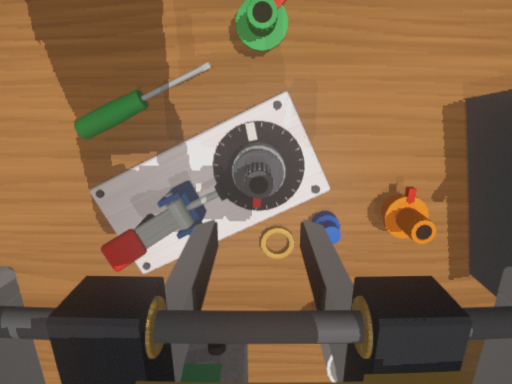

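```bash
cat > ang.py <<'E'
from m import *
import sys
def run(n,tag,kb,mb,ax=(.5805,.067)):
    c=cam(n); save(c,tag); i=c['img'].astype(int); hsv=cv2.cvtColor(c['img'],cv2.COLOR_RGB2HSV)
    def box(b): return (b[0],b[1],b[2],b[3])
    for nm,m,b,z in (('key',(i[...,0]>90)&(i[...,1]<.5*i[...,0])&(i[...,2]<.5*i[...,0]),kb,.052),('mark',(i.min(2)>140),mb,.018)):
        if b is None: continue
        for q in blob(i,m,b)[:1]:
            P=ray(c,q[2],z)[0]; v=P[:2]-np.array(ax); print(n,nm,q[:3],P.round(4),'r',np.linalg.norm(v).round(4),'ang',np.degrees(np.arctan2(v[1],v[0])).round(1))
E
python3 - <<'E'
from ang import *
run('wrist','w2',(245,195,268,212),(240,120,262,142))
c=cam('wrist'); print(ray(c,(259,185),.094))
E
```

```text
wrist key (np.int32(68), [253, 198, 8, 10], [256.4, 202.4]) [0.6111 0.066  0.052 ] r 0.0307 ang -1.9
wrist mark (np.int32(219), [240, 120, 22, 21], [249.9, 128.6]) [0.5346 0.0588 0.018 ] r 0.0466 ang -169.9
[[0.5796926  0.06891211 0.094     ]]
```

>>> play_rows:
  deltas:
    - [[35,-0.2,0.6,0,0,0,50],[35,0,0,0,0,0,50],[30,0,0,0,0,0,50],[20,0,0,0,0,0,50],[12,0,0,0,0,0,50],[10,0,0,0,0,0,50],[0,0,0,0,0,0,50],[0,0,0,0,0,0,20],[0,0,0,0,0,0,20],[0,0,0,0,0,0,20]]
  grip_force: 15

```text
time_s: 3.5
ee_pos: [0.5806, 0.0674, 0.0642]
eef_rot: [0.019, 1.57, 0.019]
force: [-0.1, 0.7, 0.7]
grip_width: 0.0294
```

```bash
python3 - <<'E'
from ang import *
run('wrist','w3',(100,100,400,380),None)
print({k:ctrl.get_obs()[k] for k in('force','grip_width','ee_pos','qpos')})
c=cam('scene');save(c,'s3')
E
```

```text
{'force': array([-0.16010991, -0.23818712,  3.16327278]), 'grip_width': 0.027354511756065666, 'ee_pos': array([0.58053803, 0.06735707, 0.06415873]), 'qpos': array([ 5.28895748e-02,  5.23652180e-01,  1.55608819e+00, -1.15233866e-04,
        1.06069735e+00, -1.51804235e+00])}
```

View pics/w3.png

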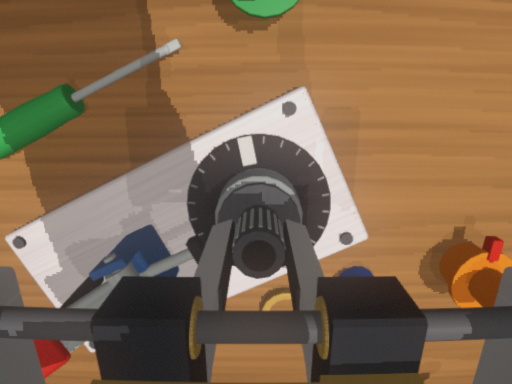

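View pics/s3.png

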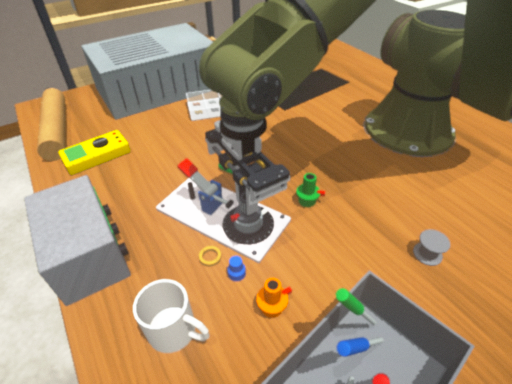

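>>> play_rows:
  deltas:
    - [[0,0,0,0.05,0,0,20],[0,0,0,0.1,0,0,20],[0,0,0,0.14,0,0,20],[0,0,0,0.14,0,0,20],[0,0,0,0.14,0,0,20],[0,0,0,0.14,0,0,20],[0,0,0,0.14,0,0,20],[0,0,0,0.14,0,0,20],[0,0,0,0.14,0,0,20],[0,0,0,0.14,0,0,20]]

```text
time_s: 4.6
ee_pos: [0.5806, 0.0674, 0.0641]
eef_rot: [1.299, 1.57, 0.023]
force: [-0.4, 0.1, 4.0]
grip_width: 0.0276
```

>>> play_rows:
  deltas:
    - [[0,0,0,0.14,0,0,20],[0,0,0,0.14,0,0,20],[0,0,0,0.14,0,0,20],[0,0,0,0.14,0,0,20],[0,0,0,0.14,0,0,20],[0,0,0,0.14,0,0,20],[0,0,0,0.14,0,0,20],[0,0,0,0.14,0,0,20],[0,0,0,0.14,0,0,20],[0,0,0,0.14,0,0,20]]

```text
time_s: 5.6
ee_pos: [0.5798, 0.0678, 0.0642]
eef_rot: [-0.985, 1.57, 2.622]
force: [-7.8, 2.4, 8.5]
grip_width: 0.0275
```

>>> play_rows:
  deltas:
    - [[0,0,0,0.12,0,0,20],[0,0,0,0.06,0,0,20],[0,0,0,0,0,0,20],[0,0,0,0,0,0,20]]

```text
time_s: 6.0
ee_pos: [0.5798, 0.0679, 0.0642]
eef_rot: [-0.989, 1.57, 2.445]
force: [-6.4, 2.6, 9.1]
grip_width: 0.0276
```

```bash
python3 - <<'E'
from ang import *
for n in('wrist','side','scene'): save(cam(n),n+'4')
o=ctrl.get_obs();print(o['qpos'],o['ee_pos'],o['force'],o['moment'],o['time_s'])
b=cv2.imread('pics/side4.png')[160:280,195:345]; cv2.imwrite('pics/side4c.png',cv2.resize(b,(750,600),interpolation=cv2.INTER_CUBIC))
E
```

```text
[5.34018497e-02 5.23264308e-01 1.55655995e+00 7.73845132e-04
 1.06246858e+00 1.33186796e+00] [0.57982736 0.06782878 0.06420981] [-6.81988858  2.59033003  8.65780263] [0.51578342 1.48985446 0.04336031] 6.15
```

View pics/side4c.png

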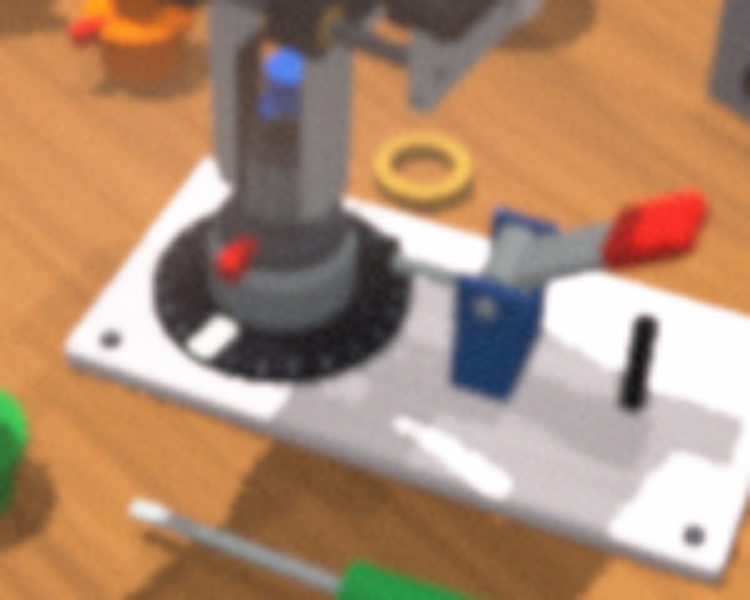

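View pics/wrist4.png

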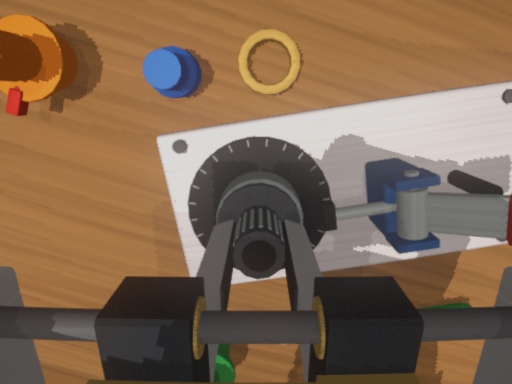

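```bash
python3 - <<'E'
from ang import *
i=cv2.imread('pics/side4.png')
for ax in((.5805,.067),(.5798,.0678)): run('side','side5',(230,200,255,220),(228,220,246,234),ax)
c=cam('side')
for a in(-175,-169,-163): print(a,proj(c,[[.5802+.030*np.cos(np.radians(a)),.0674+.030*np.sin(np.radians(a)),z] for z in(.044,.054)]))
E
```

```text
side key (np.int32(42), [238, 208, 8, 8], [241.6, 211.1]) [0.5526 0.0611 0.052 ] r 0.0285 ang -168.0
side mark (np.int32(88), [228, 223, 14, 11], [234.6, 228.7]) [0.5324 0.0589 0.018 ] r 0.0488 ang -170.4
side key (np.int32(42), [238, 207, 8, 9], [241.7, 211.0]) [0.553  0.0612 0.052 ] r 0.0277 ang -166.1
side mark (np.int32(87), [228, 223, 14, 11], [234.6, 228.7]) [0.5324 0.0589 0.018 ] r 0.0483 ang -169.4
-175 [[239.56647414 213.58165543]
 [239.45276593 209.86491728]]
-169 [[240.72784735 214.32649279]
 [240.62421091 210.60843193]]
-163 [[242.00307409 214.98386599]
 [241.9106179  211.2646675 ]]
```

>>> play_rows:
  deltas:
    - [[0,0,0,0,0,0,50],[0,0,0,0,0,0,50],[0,0,0,0,0,0,50],[-20,0,0,0,0,0,50],[-40,0,0,0,0,0,50],[-40,0,0,0,0,0,50],[-40,0,0,0,0,0,50],[0,0,0,0,0,0,0],[0,0,0,0,0,0,0]]

```text
time_s: 7.2
ee_pos: [0.5804, 0.0673, 0.2038]
eef_rot: [2.866, 1.57, 0.016]
force: [-0.0, -0.9, -0.7]
grip_width: 0.0372
```

```bash
python3 - <<'E'
from ang import *
for n in('wrist','side','scene'): save(cam(n),n+'6')
print(ctrl.get_obs()['ee_pos'])
b=cv2.imread('pics/wrist6.png')[60:260,130:400]; cv2.imwrite('pics/wrist6c.png',cv2.resize(b,(800,592),interpolation=cv2.INTER_CUBIC))
E
```

```text
[0.5797251  0.06730171 0.20194236]
```

View pics/wrist6c.png

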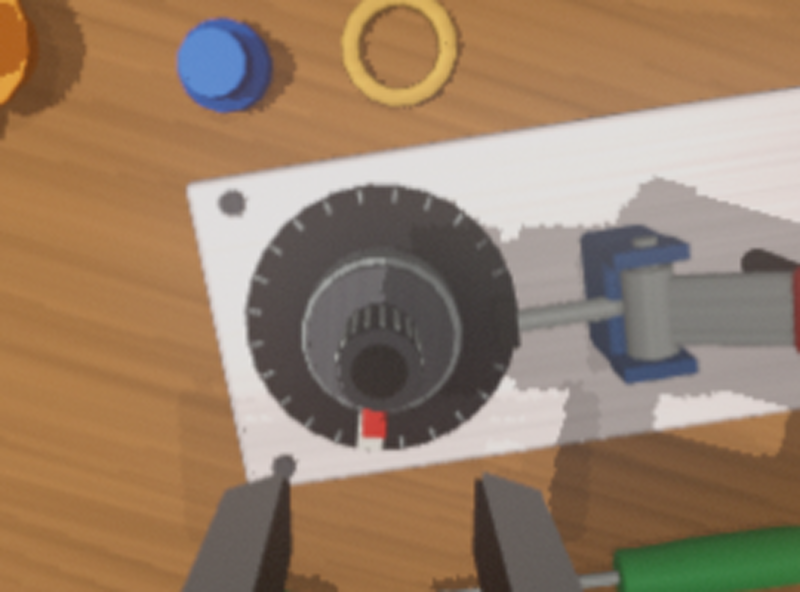

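View pics/scene6.png

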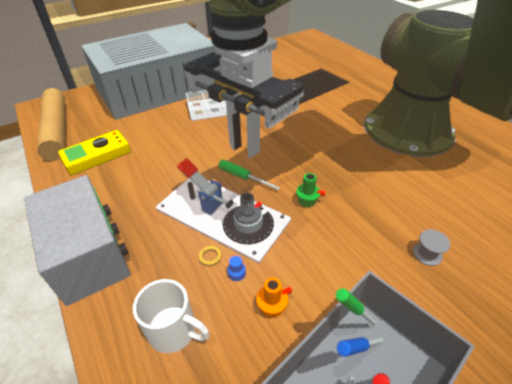

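```bash
python3 - <<'E'
from ang import *
c=cam('wrist')
s=270/800
f=lambda x,y:(130+(x+.5)*s-.5,60+(y+.5)*200/592-.5)
# ring ellipse: dark pixels' left/right/top/bottom
ring=ray(c,[f(246,317),f(519,317),f(382,184),f(382,450)],.018); ctr=ring.mean(0); print(ring.round(4),ctr)
fl=ray(c,[f(303,333),f(461,333)],.050);print('flange ctr',fl.mean(0),np.linalg.norm(fl[0]-fl[1]))
k=ray(c,[f(362,413),f(385,411),f(387,437),f(363,438)],.054).round(4); kc=k.mean(0); print(k,kc)
m=ray(c,[f(358,445),f(381,449)],.018); mm=m.mean(0);print(m,np.linalg.norm(m[0]-m[1]))
for nm,p in(('key',kc),('mark',mm)):
  for a in(ctr,np.array([.5802,.0674,0])):
    v=p-a;print(nm,np.degrees(np.arctan2(v[1],v[0])),np.hypot(*v[:2]))
S=cam('scene');i=S['img'].astype(int)
q=blob(i,(i[...,0]>120)&(i[...,1]<90)&(i[...,2]<90),(250,195,270,215))[0]; P=ray(S,q[2],.051)[0]-[.5805,.067,0];print(q[:3],P,np.degrees(np.arctan2(P[1],P[0])))
run('side','side7',(230,200,255,222),None)
E
```

```text
[[0.5659 0.1196 0.018 ]
 [0.5965 0.0175 0.018 ]
 [0.6301 0.0834 0.018 ]
 [0.5282 0.0529 0.018 ]] [0.58015542 0.06836749 0.018     ]
flange ctr [0.58219237 0.069098   0.05      ] 0.05647018970320523
[[0.5525 0.0678 0.054 ]
 [0.5557 0.06   0.054 ]
 [0.5463 0.0565 0.054 ]
 [0.5434 0.0647 0.054 ]] [0.549475 0.06225  0.054   ]
[[0.52745481 0.06284986 0.018     ]
 [0.52847476 0.05341907 0.018     ]] 0.009485776383863116
key -168.72346682896662 0.03128437368758152
key -170.48476613728073 0.03115362137858134
mark -168.9067380902853 0.05318437057041734
mark -169.94144004697915 0.05305061361829277
(np.int32(27), [255, 202, 6, 6], [257.8, 204.8]) [-0.02772571 -0.00427752  0.051     ] -171.22956550414
side key (np.int32(43), [239, 207, 7, 9], [241.8, 211.1]) [0.5529 0.0608 0.052 ] r 0.0283 ang -167.3
```

```bash
cat > d.py <<'E'
from h import *
from scipy.spatial.transform import Rotation as Ro
import sys
o=ctrl.get_obs(); R=Ro.from_euler('xyz',o['eef_rot']).as_matrix()
print(R.round(3),o['ee_pos'],o['grip_width'],o['force'],o['time_s'])
print(R.T@(np.array(eval(sys.argv[1]))-o['ee_pos'])*1000)
E
python3 d.py '[.6457,-.072,.13]'
```

```text
[[-0.002  0.288 -0.958]
 [-0.    -0.958 -0.288]
 [-1.    -0.     0.001]] [0.57996126 0.06734374 0.20249044] 0.013087048238414502 [ 0.15271862 -0.22753258  0.05730048] 7.5
[ 72.40662573 152.38814053 -22.98387968]
```

>>> play_rows:
  deltas:
    - [[0,30,-4,0,0,0,0],[0,30,-5,0,0,0,0],[0,30,-5,0,0,0,0],[0,30,-5,0,0,0,0],[0,32,-4,0,0,0,0],[20,0,0,0,0,0,0],[20,0,0,0,0,0,0],[20,0,0,0,0,0,0],[0,0,0,0,0,0,0],[0,0,0,0,0,0,0]]

```text
time_s: 8.5
ee_pos: [0.646, -0.0716, 0.1436]
eef_rot: [-0.444, 1.57, 2.99]
force: [0.4, 0.3, 0.6]
grip_width: 0.0005
```

```bash
python3 d.py '[.6457,-.072,.069]'; python3 - <<'E'
from h import *
for n in('side','scene'):
    c=cam(n); x,y=proj(c,[[.64,-.07,.1]])[0].astype(int)
    b=c['img'][y-60:y+60,x-75:x+75,::-1]; cv2.imwrite(f'pics/{n}8.png',cv2.resize(b,(750,600),interpolation=cv2.INTER_CUBIC))
E
```

```text
[[-0.     0.288 -0.958]
 [ 0.    -0.958 -0.288]
 [-1.    -0.     0.   ]] [ 0.6459996  -0.07155569  0.14364802] 0.0005489542516714613 [0.35268344 0.31301229 0.57870317] 8.5
[74.64811669  0.35353864  0.38488131]
```

View pics/side8.png

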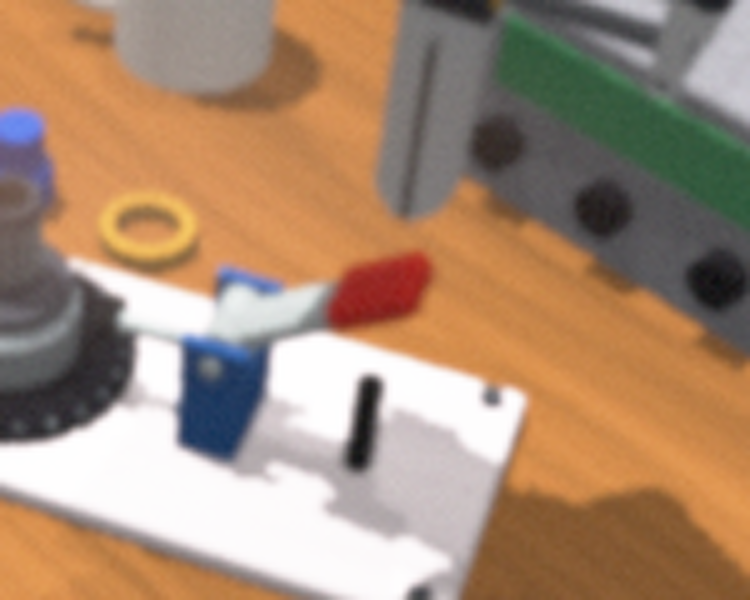

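View pics/scene8.png

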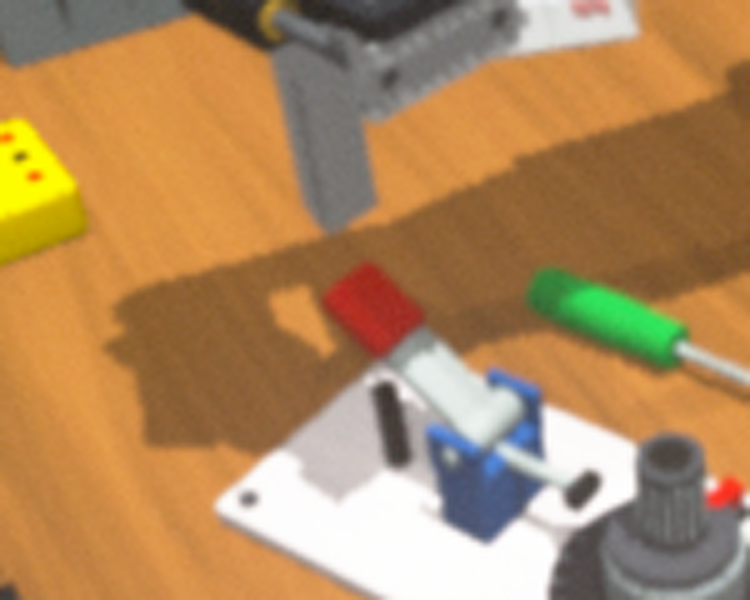

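>>> play_rows:
  deltas:
    - [[15,0,0,0,0,0,0],[8,0,0,0,0,0,0],[6,0,0,0,0,0,0],[6,0,0,0,0,0,0],[6,0,0,0,0,0,0],[6,0,0,0,0,0,0],[6,0,0,0,0,0,0],[5,0,0,0,0,0,0],[4,0,0,0,0,0,0],[4,0,0,0,0,0,0]]

```text
time_s: 9.6
ee_pos: [0.6459, -0.0715, 0.0769]
eef_rot: [-0.586, 1.57, 2.848]
force: [-0.5, 0.4, -0.3]
grip_width: 0.0005
```

>>> play_rows:
  deltas:
    - [[2,0,0,0,0,0,0],[2,0,0,0,0,0,0],[2,0,0,0,0,0,0],[0,0,0,0,0,0,0]]

```text
time_s: 10.0
ee_pos: [0.6461, -0.0716, 0.0727]
eef_rot: [2.667, 1.57, -0.183]
force: [-4.2, 1.2, 7.9]
grip_width: 0.0003
```

```bash
python3 - <<'E'
from h import *
for n in('side','scene'):
    c=cam(n); x,y=proj(c,[[.62,-.03,.08]])[0].astype(int)
    b=c['img'][y-60:y+60,x-75:x+75,::-1]; cv2.imwrite(f'pics/{n}9.png',cv2.resize(b,(750,600),interpolation=cv2.INTER_CUBIC))
E
```

```text
(no output)
```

View pics/side9.png

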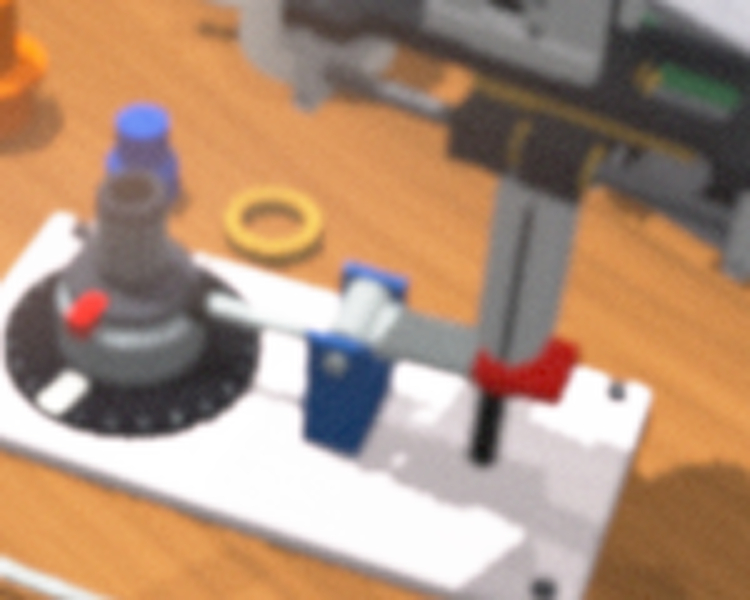

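>>> play_rows:
  deltas:
    - [[1,0,0,0,0,0,0],[0,0,0,0,0,0,0],[-10,0,0,0,0,0,0],[-30,0,0,0,0,0,0],[-40,0,0,0,0,0,0],[-40,0,0,0,0,0,0],[0,0,0,0,0,0,0],[0,0,0,0,0,0,0]]

```text
time_s: 10.9
ee_pos: [0.6462, -0.0716, 0.1912]
eef_rot: [2.69, 1.569, -0.16]
force: [-0.2, 0.1, -1.4]
grip_width: 0.001
```

```bash
python3 - <<'E'
from ang import *
for n in('side','scene'):
    c=cam(n); x,y=proj(c,[[.61,-.01,.06]])[0].astype(int)
    b=c['img'][y-60:y+60,x-75:x+75,::-1]; cv2.imwrite(f'pics/{n}10.png',cv2.resize(b,(750,600),interpolation=cv2.INTER_CUBIC))
save(cam('wrist'),'wrist10')
S=cam('scene');i=S['img'].astype(int)
q=blob(i,(i[...,0]>120)&(i[...,1]<90)&(i[...,2]<90),(250,195,270,215))[0]; P=ray(S,q[2],.051)[0]-[.5805,.067,0];print(q[:3],P,np.degrees(np.arctan2(P[1],P[0])))
run('side','side11',(230,200,255,222),None)
D=cam('side')
for c in(S,D):
    i=c['img'].astype(int);x,y=proj(c,[[.648,-.0774,.072]])[0].astype(int)
    q=blob(i,(i[...,0]>110)&(i[...,1]<75)&(i[...,2]<75),(x-20,y-20,x+20,y+20))[0];print('pad',q[:3],ray(c,q[2],.070))
print(ctrl.get_obs()['force'],ctrl.get_obs()['ee_pos'],ctrl.get_obs()['time_s'])
E
```

```text
(np.int32(25), [255, 202, 6, 6], [257.8, 204.6]) [-0.02802783 -0.00475815  0.051     ] -170.36502808626688
side key (np.int32(43), [239, 207, 7, 9], [241.9, 211.1]) [0.5531 0.0607 0.052 ] r 0.0281 ang -167.0
pad (np.int32(158), [176, 171, 19, 14], [184.3, 177.1]) [[ 0.65127064 -0.07707832  0.07      ]]
pad (np.int32(207), [320, 214, 20, 15], [329.6, 221.2]) [[ 0.6477118  -0.07867023  0.07      ]]
[ 0.16606433  0.63368608 -0.15314882] [ 0.64568264 -0.07155597  0.18941699] 11.2
```

View pics/side10.png

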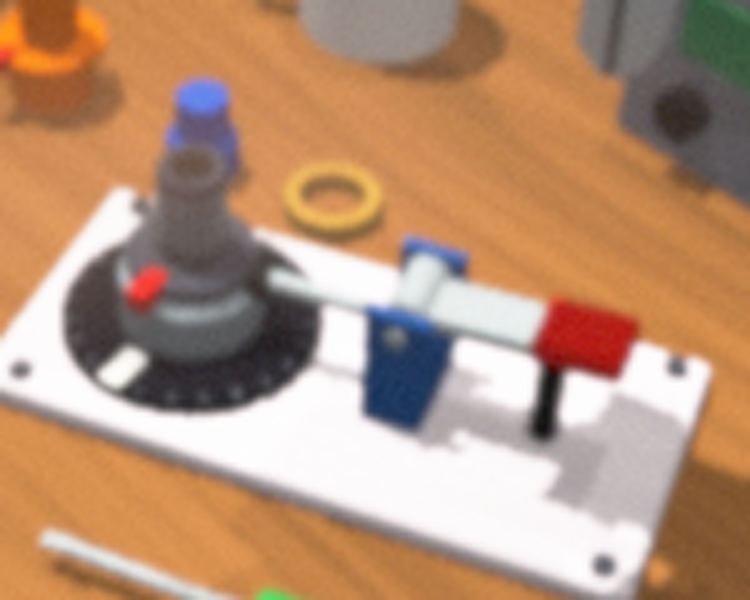

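View pics/scene10.png

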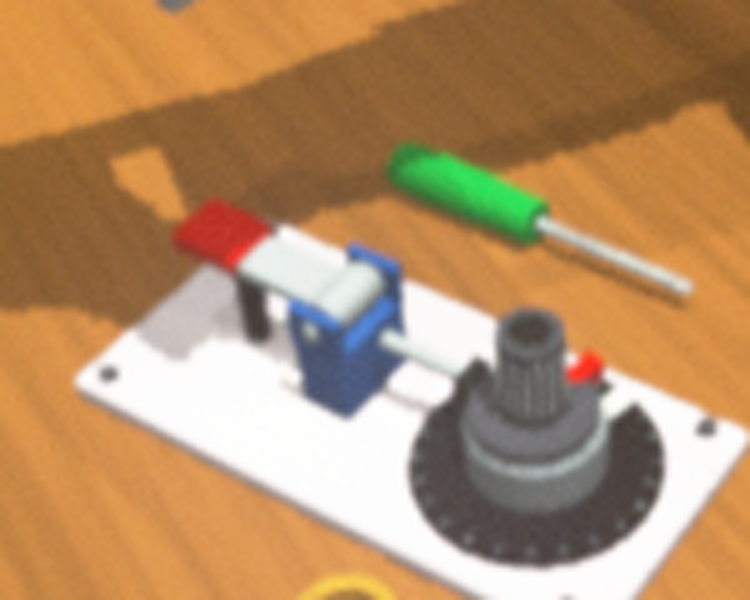

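View pics/wrist10.png

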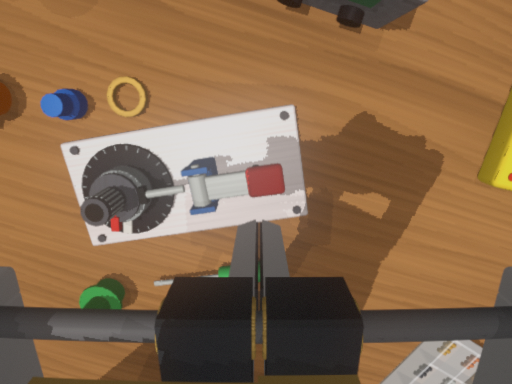

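```bash
python3 -c "
from station import hand_in
print(hand_in())"
```

```text
the job is handed in; nothing more can be done
None
```

I turned the plug about 164° in one grasp, without lifting it. I then released it and pushed the red pad down with the closed fingers until the lever snapped over, and backed the arm clear. I handed the job in at about 11.2 s; no verdict was reported.

**Key on the mark:** Before clamping, the wrist view put the key at −168.7° and the mark at −168.9°. After clamping, the key read −170.4° in the scene view and −167.0° in the side view. That 3.4° spread between the views is about what I expect from the calibration and from seeing the key's side faces. Both are within about 2° of the mark; the limit is 8°.

**Lever:** It stays down by itself, resting on its post after the arm withdrew. The pad measured about 70 mm high in both views, with 2–4 mm disagreement between them.

**Plug seating:** The key's image position did not change when I clamped, so I took the plug as still seated. I did not measure its tilt separately.

**Other objects:** The screwdriver, brass nut and blue plug looked unmoved in the last pictures. I did not measure their positions.

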